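# Stand a circuit board back on its legs against the stop rail

## Robot

A 6-joint arm with a two-finger parallel gripper is mounted at the origin on the work surface. World frame = base frame: x ahead of the robot, y to its left, z up, the work surface at z = 0. Lengths are in mm, angles in rad, forces in N, time in s.
With the tool pointing down it reaches from about 275 to 1000 mm from the base axis. Payload 8.4 kg.
Tool frame: the origin (TCP) lies midway between the tips of the shut fingers; the grasp point (between the pads) lies 19 mm behind it; z points along the fingers, y is the line along which they close (so a half turn about z gives the same grasp; the last joint's range is limited). The gripper opens to 85 mm and grips with 20 to 120 N. Pads are 22 mm wide; open, the fingers measure 114 mm over their backs; the gripper's body (76 mm by 85 mm) begins 54 mm behind the grasp point. The pads swing forward as they close: fully open they stand 13 mm farther back than shut.
Start: joints at [1.332, 0.353, 1.633, -0, 1.155, -0.002], TCP at [146.619, 607.561, 231.281] pointing down, gripper open.
Joint ranges: [-2.63, 2.63], [-0.92, 2.1], [0.06, 2.66], [-1.3, 4.44], [0, 2.69], [-3.02, 3.02]. Speed limits (rad/s): [2.22, 2.22, 2.79, 3.14, 3.14, 3.14].

## Interface

Orientations are given as [roll, pitch, yaw] about the fixed x, y, z axes, in that order (R = Rz(yaw) Ry(pitch) Rx(roll)).
In Python, from rig import telemetry, optics, r gives the robot as it stands.
- The arm moves only by the tool play_rows, never from a script. Its arguments are lists of equal length, an entry for each row: "dp": the shift along the tool's x, y, z in units of 40 mm (1.0 is 40 mm), a list of three; "rot": the turn, a rotation vector about the tool's x, y, z in units of 6 degrees (1.0 is 6 degrees), a list of three. In form: {"dp": [[tx, ty, tz], ...], "rot": [[ax, ay, az], ...]}. A call has 1 to 5 rows; each row is the pose to reach, as a shift and turn from the pose commanded when the call began, along the tool's axes at that moment; what a row does not reach only later rows make up. A row lasts 1/12 s, in which the tool goes at most 41.7 mm and 7.16 degrees, less where a joint would pass 70% of its speed; a pose out of reach is approached as far as the arm can. A call with a gripper value outside its range is refused whole. "fingers" is the opening, from 0 (shut) to 1 (fully open), set as the call begins (left out, the last holds). The fingers move at their own pace and stop on an object; "grip_force" is the grip in N (left out, the last holds). Time passes only in rows, so rows that repeat a pose let the fingers close. It gives the time, the measured TCP pose, the force, the opening and the grip force at its end, in the units of the state.
- telemetry.sense(): the state, without advancing time (a new reading comes with each control period).
- optics.grab_frame(name): name is "scene" or "top" or "wrist"; returns a dict with "color" (480x640x3 uint8, red, green, blue), "mtx" (3x3 intrinsics, pixels), "R" (3x3) and "t" (3): a world point X has camera coordinates R X + t; the wrist camera has in their place "mount" (4x4, takes a point from camera to tool coordinates, whose origin is the TCP and whose axes are the flange's). Camera axes: x right, y down, z forward; pixel columns grow to the right and rows downward; lengths in mm; the calibration is good to about 2 mm. The wrist camera is an equidistant fisheye: a pixel r from the principal point sees the ray r / f radians off the axis. A picture is of the moment at which its call begins: read the wrist's pose just before it. There is no depth.
- r.sign_off(): hands the job in; it is judged then, once.
The state is a dict: "clock": time; "qpos": joint angles; "qvel": joint speeds; "joint_efforts": joint torques, N m; "eef_pos": TCP position; "tcp_rot": TCP orientation; "contact_force": force on the tool from outside, world axes, zero at the start; "wrist_torque": the same for the moment, N m; "opening": opening from 0.0 (shut) to 1.0 (fully open); "grasp_force": force on a finger pad.
Only numpy, scipy, OpenCV 4.12 (cv2) and the standard library are available. Lean on these libraries where they do the work, as an engineer would, in place of code of your own. Each camera call takes 0.05 s, during which the arm holds its last target. There are 200 camera calls.

## Task

The circuit board has been left standing on its connector edge: push it over with the fingertips so that it comes down on its four legs, component side up, and let it settle; then push it along the bench until both front legs rest flush against the aluminium stop rail, well within the rail's length. Only push: do not lift or carry the board, and leave the multimeter, jar and spool where they are. Finish with the fingers clear.

Things in the scene. Friction and masses are not known exactly. Their poses are not given: they have to be found in the camera images.
- board: Loose pale green circuit board, 0.2 kg: plate 70 (x) x 110 (y) x 3 mm on four round steel legs (8 mm thick, 25 mm long) under its corners. Origin: centre of the four leg ends; z up once it stands on them. At the start it stands on its -x edge: own +x up, plate upright, legs pointing level towards the rail (within 0.25 rad of square), component face towards the robot's side.
- heel (a point): Board, midway between the ends of its two rear legs, at the connector edge (own x -35, y 0, z 0 mm). The board rocks over this line, which stays on the bench. At the start it is 26.5 mm from the plate's mid-plane, on the rail's side. After tipping, the board lies some 40 to 95 mm short of the rail, own +x towards it, and slides with about 2 N.
- components (a point): Board, middle of the connector row on its component face (own x -26, y 0, z 35 mm). Four connectors, flush with the -x edge, rise 14 mm from the plate (own z 42 mm); a heat sink 20 x 24 mm at the centre and two small capacitors beside it rise 8 mm. From own x +12 to +35 mm the face is nearly bare.
- top_edge (a point): Board, middle of the plate's +x edge (own x +35, y 0, z 26.5 mm): the top of the upright board at the start, 70 mm above the bench; the front edge afterwards. Pushed near this edge on the component face, towards the rail, the board rocks over its lower leg ends and after about 40 degrees falls onto all four legs.
- toe_left (a point): Front face of the left front leg at its end (own x +35, y +51, z 0 mm).
- toe_right (a point): Front face of the right front leg at its end (own x +35, y -51, z 0 mm).
- rail_face (a point): Straight aluminium stop rail fixed to the bench, 300 mm long, 20 mm high and thick, with a flat flange on its far side. This point: middle of its near face (towards the board) at bench height; own x points into the rail, away from the board, own y along the rail, 150 mm either way. The front legs come to rest against this face.
- multimeter: Bystander: grey handheld meter lying on its back beyond the rail, 150 x 75 x 32 mm (dial to 39 mm), origin at the centre of its underside. Leave alone.
- jar: Bystander: white jar, 48 mm in diameter, 70 mm tall, standing beside the board's way, origin at the centre of its underside. Leave alone.
- spool: Bystander: metal spool of wire, 54 mm in diameter, 40 mm tall, standing beside the board's way on the other side, origin at the centre of its underside. Leave alone.
There are look-alikes about, which are no part of the job. Of the things that look like the board, the smallest one is meant.

How it is judged (in metres and radians):
On the way, in this order (a step that is already met when the one before it is completed fails the run):
1. the board stands on its four legs on the bench (angle between board's own z axis and vertical below 0.06 rad and height (world z) of board below 0.006 m), for 0.2 s.
2. both front legs are against the stop rail (all of step 1 and x of each of toe_left, toe_right in the frame of rail_face above -0.006 m and y of board in the frame of rail_face between -0.1 and 0.1 m), for 0.2 s.
At the end, for the whole second after the job is handed in: The board stands at rest on its four legs, component side up (tilt under 0.06 rad, leg ends within 6 mm of the bench), both front legs within 6 mm of the stop rail's near face, the board's middle within 100 mm of the rail's middle along the rail (all of step 2 and linear speed of board below 0.01 m/s); the robot touches nothing.
It fails at once if the board is lifted: its rear leg ends leave the bench by more than 20 mm (this also happens if it falls on its components) (height (world z) of heel above 0.02 m).
It fails at once if the multimeter is moved by more than 20 mm (distance of multimeter from where it was at the start of the episode above 0.02 m).
It fails at once if the jar is moved by more than 20 mm (distance of jar from where it was at the start of the episode above 0.02 m).
It fails at once if the spool is moved by more than 20 mm (distance of spool from where it was at the start of the episode above 0.02 m).
It also fails if it takes over 45 s, if anything falls off the work surface, if the arm or the gripper's body presses on something with over 40 N, if the wrist force passes 120 N, or if a joint passes its speed limit or range.

## Working session

There is one attempt and no reset: what is moved stays moved. The work goes in short steps, Python scripts to look and compute and a tool call to move; the robot and the scene stay as the last step left them, time stands still between calls to the robot, and variables do not carry over. Pictures are saved under pics/ and viewed, at most 10 in all, crops included, and the job is handed in when it is done.

Besides the shell and the picture viewer there is one more tool, called as name(argument=value, ...) on one line, values as JSON. play_rows: Moves the arm, as the interface text tells. Its arguments: {"type":"object","properties":{"dp":{"type":"array"},"rot":{"type":"array"},"fingers":{"type":"number"},"grip_force":{"type":"number"}},"required":["dp","rot"]}

```bash
mkdir -p pics; ls; cat > h.py <<'E'
from rig import telemetry, optics, r
import numpy as np, cv2
from scipy.spatial.transform import Rotation as Ro
def grab(n,save=None):
    f=optics.grab_frame(n)
    if save: cv2.imwrite('pics/'+save,f['color'][:,:,::-1])
    return f
def ray(f,u,v):
    d=f['R'].T@np.linalg.solve(f['mtx'],[u,v,1.]); c=-f['R'].T@f['t']; return c,d
def onz(f,u,v,z):
    c,d=ray(f,u,v); return c+d*(z-c[2])/d[2]
def proj(f,X):
    p=f['mtx']@(f['R']@np.array(X,float)+f['t']); return p[:2]/p[2]
E
python3 - <<'E'
from h import *
f=grab('top','top0.png');g=grab('scene','sc0.png')
for q in(f,g): print(-q['R'].T@q['t'],q['mtx'][0,0],q['R'].round(2).tolist())
s=telemetry.sense();print({k:np.round(v,3).tolist() for k,v in s.items()})
E
```

```text
pics
[416.71820238  35.28132475 843.27941139] 472.4288887094991 [[-0.01, -1.0, -0.01], [-0.99, 0.01, -0.16], [0.16, 0.01, -0.99]]
[1036.48084015  315.13535053  689.13400377] 487.7391314416596 [[-0.51, 0.86, 0.01], [0.63, 0.38, -0.68], [-0.59, -0.34, -0.74]]
{'clock': 0.1, 'qpos': [1.332, 0.354, 1.634, 0.0, 1.155, -0.002], 'qvel': [0.001, -0.001, -0.003, 0.001, 0.001, 0.0], 'joint_efforts': [0.001, -60.636, -34.282, 0.0, 0.004, -0.0], 'eef_pos': [146.512, 607.149, 230.638], 'tcp_rot': [-3.14, -0.0, 2.905], 'contact_force': [-0.158, 0.625, 0.424], 'wrist_torque': [0.06, -0.011, 0.009], 'grasp_force': 0.0, 'opening': 0.998}
```

View pics/top0.png

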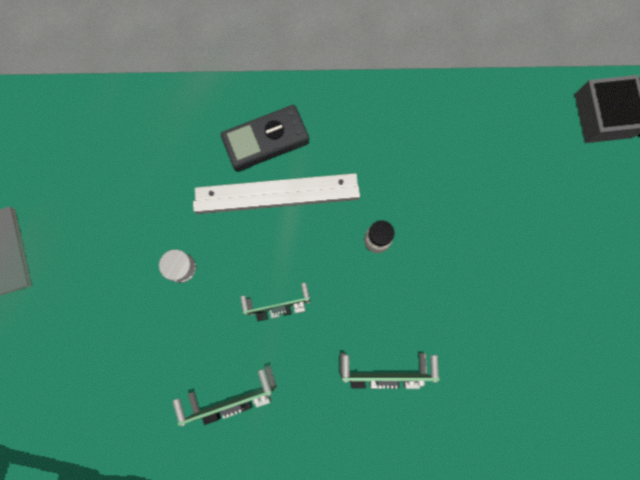

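View pics/sc0.png

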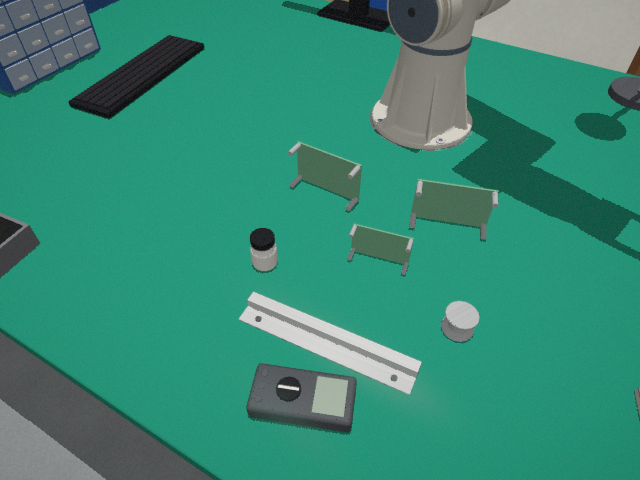

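Top view: the smallest board is the middle one, with its top edge from (246,313) to (309,300). The rail's near edge runs (194,211) to (359,198). The spool is at (177,265), the jar at (380,235) and the two larger boards are at the bottom. The scene view agrees, with the board at (352,228)-(411,240).

```bash
python3 - <<'E'
from h import *
f=grab('top');g=grab('scene')
c=cv2.resize(f['color'][170:330,150:410],None,fx=3,fy=3,interpolation=cv2.INTER_CUBIC)
d=cv2.resize(g['color'][215:395,230:490],None,fx=3,fy=3,interpolation=cv2.INTER_CUBIC)
cv2.imwrite('pics/c.png',c[:,:,::-1]);cv2.imwrite('pics/d.png',d[:,:,::-1])
for n,p,z in [('railtop L',(194,206),20),('railtopR',(359,194),20),('railbotL',(194,211),0),('railbotR',(359,198),0),('topedge L',(246,313),70),('topedge R',(309,300),70),('spool',(175,263),40),('jar',(381,232),70)]:
    print(n,onz(f,*p,z).round(0))
E
```

```text
railtop L [648. 263.  20.]
railtopR [666. -35.  20.]
railbotL [644. 268.   0.]
railbotR [664. -36.   0.]
topedge L [452. 158.  70.]
topedge R [472.  55.  70.]
spool [541. 287.  40.]
jar [584. -66.  70.]
```

View pics/c.png

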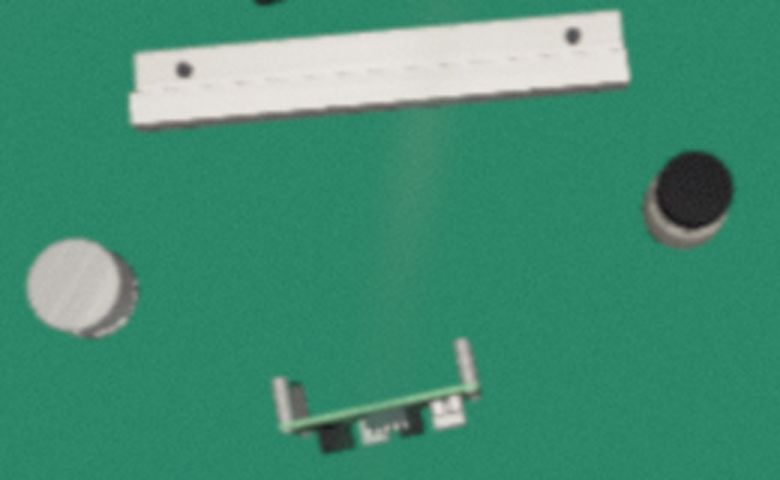

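View pics/d.png

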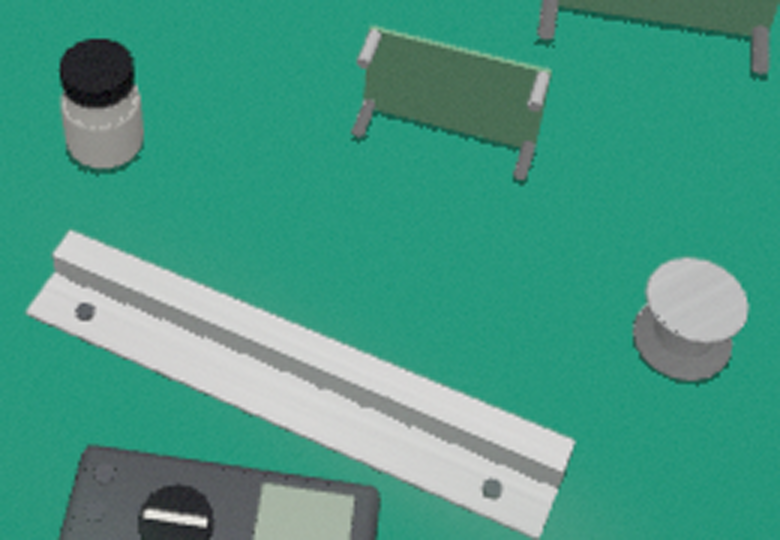

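```bash
python3 - <<'E'
from h import *
f=grab('top');g=grab('scene')
P=lambda u,v,z:onz(f,150+u/3,170+v/3,z)[:2]
Q=lambda u,v,z:onz(g,230+u/3,215+v/3,z)[:2]
A=P(131,124,20);B=P(629,81,20);C=P(283,430,70);D=P(479,388,70)
print('rail',A,B,np.linalg.norm(A-B),np.arctan2(*(A-B)[::1])) 
print('edge',C,D,np.linalg.norm(C-D),np.arctan2(*(C-D)))
A=Q(70,232,20);B=Q(574,440,20);C=Q(547,68,70);D=Q(374,28,70)
print('scene rail',A,B,np.linalg.norm(A-B),np.arctan2(*(B-A)))
print('scene edge',C,D,np.linalg.norm(C-D),np.arctan2(*(C-D)))
print('sp',P(75,285,40),Q(698,300,40),'jar',P(694,190,70),Q(97,57,70))
E
```

```text
rail [637.62083374 263.15565722] [660.30220401 -35.97816616] 299.9924813178093 -0.0756786803513091
edge [451.91877983 161.00046763] [473.48909267  54.38725322] 108.77341533054064 -0.19962827979895453
scene rail [663.51639857 -32.04414138] [638.65961838 264.2086839 ] 297.29378736949684 -0.0837078795835719
scene edge [453.32322027 161.60162235] [476.24951739  60.21370519] 103.94770245532513 -0.22238454690533946
sp [537.37449718 286.77316296] [539.94347898 290.36393053] jar [582.20931913 -66.21458662] [580.51567275 -67.08868483]
```

```bash
cat >> h.py <<'E'
def go(x,y,z,yaw,s=None):
    s=s or telemetry.sense()
    R=Ro.from_euler('xyz',s['tcp_rot']); T=Ro.from_euler('xyz',[np.pi,0,yaw])
    print('t',round(float(s['clock']),2),'dp',(R.inv().apply(np.array([x,y,z])-s['eef_pos'])/40).round(2).tolist(),
      'rot',(np.degrees((R.inv()*T).as_rotvec())/6).round(2).tolist(),'F',np.round(s['contact_force'],1))
E
python3 - <<'E'
from h import *
go(420,99,180,np.pi+.2)
f=grab('top')
for p in [(180,424),(270,395),(343,380),(438,380)]: print(onz(f,*p,100).round())
E
```

```text
t 0.3 dp [-9.63, -10.75, 1.28] rot [-0.0, -0.0, -4.17] F [-0.2 -0.6 -1.1]
[286. 251. 100.]
[327. 115. 100.]
[348.   4. 100.]
[ 346. -141.  100.]
```

play_rows(dp=[[-0.65,-0.72,0],[-1.3,-1.45,0],[-1.95,-2.17,0],[-2.6,-2.9,0],[-3.2,-3.6,0]], rot=[[0,0,-0.5],[0,0,-1],[0,0,-1.5],[0,0,-2],[0,0,-2.5]], fingers=1.0)

```text
clock: 0.77
eef_pos: [237.8, 435.8, 231.2]
tcp_rot: [-3.142, 0.0, -3.114]
contact_force: [0.5, 0.2, 0.3]
opening: 0.997
grasp_force: 0.0
```

```bash
python3 -c "
from h import *
s=telemetry.sense();print(s['eef_pos'],s['tcp_rot']);go(420,99,180,np.pi+.2)"
```

```text
[237.76338168 435.77200142 231.23864611] [-3.14151743e+00  1.87853962e-04 -3.11356577e+00]
t 0.77 dp [-4.32, -8.54, 1.28] rot [-0.0, 0.0, -1.64] F [0.5 0.2 0.3]
```

play_rows(dp=[[-0.44,-0.88,0.1],[-0.9,-1.75,0.2],[-1.35,-2.6,0.4],[-1.8,-3.5,0.6],[-2.2,-4.3,0.7]], rot=[[0,0,-0.3],[0,0,-0.6],[0,0,-0.9],[0,0,-1.2],[0,0,-1.5]])

```text
clock: 1.18
eef_pos: [329.8, 265.6, 202.8]
tcp_rot: [-3.141, -0.0, -2.958]
contact_force: [0.5, 0.4, -0.1]
opening: 0.999
grasp_force: 0.0
```

play_rows(dp=[[-0.4,-0.88,0.1],[-0.8,-1.75,0.2],[-1.2,-2.6,0.4],[-1.5,-3.3,0.5],[-1.5,-3.3,0.5]], rot=[[0,0,0],[0,0,0],[0,0,0],[0,0,0],[0,0,0]])

```text
clock: 1.6
eef_pos: [414.6, 145.2, 182.8]
tcp_rot: [-3.14, 0.0, -2.963]
contact_force: [-0.7, -0.4, 0.3]
opening: 1.001
grasp_force: 0.0
```

```bash
python3 -c "
from h import *
s=telemetry.sense();print(s['eef_pos'],s['tcp_rot']);go(428,100,46,np.pi+.2)"
```

```text
[414.62184075 145.18328633 182.83787066] [-3.14026321e+00  4.73463730e-04 -2.96271026e+00]
t 1.6 dp [-0.13, -1.17, 3.42] rot [-0.01, 0.0, -0.2] F [-0.7 -0.4  0.3]
```

play_rows(dp=[[0.05,-0.5,0],[0.05,-1.17,0.3],[0,-1.17,1.2],[0,-1.17,2.2],[0,-1.17,2.2]], rot=[[0,0,-0.2],[0,0,-0.2],[0,0,-0.2],[0,0,-0.2],[0,0,-0.2]])

```text
clock: 2.02
eef_pos: [416.9, 101.7, 90.2]
tcp_rot: [-3.141, -0.009, -2.94]
contact_force: [-1.5, -0.4, -0.7]
opening: 0.998
grasp_force: 0.0
```

```bash
python3 -c "
from h import *
s=telemetry.sense();print(s['eef_pos'],s['tcp_rot']);go(428,100,46,np.pi+.2)
w=grab('wrist')
g=grab('scene');print(w['mtx'][0,0])
d=cv2.resize(g['color'][130:290,280:480],None,fx=3,fy=3)
cv2.imwrite('pics/e.png',np.hstack([cv2.resize(w['color'],(320,240)),cv2.resize(d,(480,384))[:240]])[:,:,::-1] if 0 else d[:,:,::-1])"
```

```text
[416.88969585 101.69746468  90.22744721] [-3.14137012 -0.00935094 -2.93959814]
t 2.02 dp [-0.27, -0.1, 1.1] rot [-0.0, -0.09, 0.02] F [-1.5 -0.4 -0.7]
371.64829954431775
```

View pics/e.png

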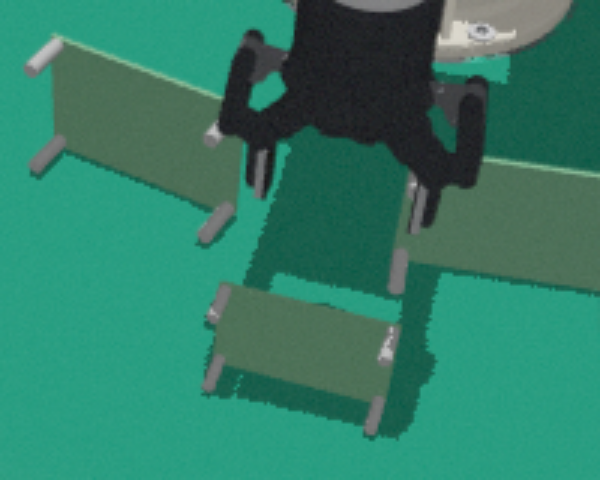

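The gripper straddles the space behind the small board, which is centred near crop (300,345). The fingers sit behind its top edge and clear of the larger boards. Next I lower, then push slowly.

play_rows(dp=[[0,-0.1,0.5],[-0.1,-0.1,1.1],[-0.2,-0.1,1.1],[-0.3,-0.1,1.1],[-0.35,-0.1,1.1]], rot=[[0,0,0],[0,0,0],[0,0,0],[0,0,0],[0,0,0]])

```text
clock: 2.53
eef_pos: [437.5, 102.5, 53.5]
tcp_rot: [3.141, 0.003, -2.938]
contact_force: [-1.3, 0.8, -0.0]
opening: 1.0
grasp_force: 0.0
```

play_rows(dp=[[-0.12,0,0],[-0.24,0,0],[-0.36,0,0],[-0.48,0,0],[-0.6,0,0]], rot=[[0,0,0],[0,0,0],[0,0,0],[0,0,0],[0,0,0]])

```text
clock: 2.95
eef_pos: [459.4, 106.6, 51.6]
tcp_rot: [3.142, -0.0, -2.939]
contact_force: [-0.8, -0.3, 0.7]
opening: 1.004
grasp_force: 0.6
```

```bash
python3 -c "
from h import *
go(480,112,46,np.pi+.2)
g=grab('scene')
d=cv2.resize(g['color'][150:310,280:480],None,fx=3,fy=3)
cv2.imwrite('pics/f.png',d[:,:,::-1])"
```

```text
t 2.95 dp [-0.53, 0.03, 0.14] rot [0.0, -0.0, 0.03] F [-0.8 -0.3  0.7]
```

View pics/f.png

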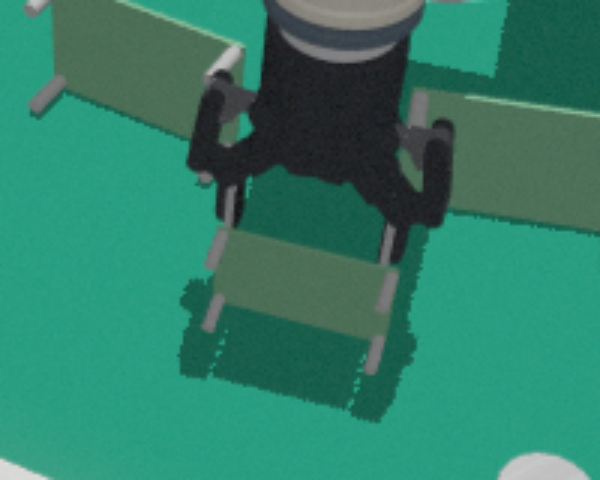

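The fingertips are at the board's component face just below the top edge (crop y≈240). I keep pushing gently.

play_rows(dp=[[-0.1,0,0.08],[-0.22,0,0.12],[-0.34,0,0.12],[-0.46,0,0.12],[-0.58,0,0.12]], rot=[[0,0,0],[0,0,0],[0,0,0],[0,0,0],[0,0,0]])

```text
clock: 3.42
eef_pos: [482.3, 111.3, 46.4]
tcp_rot: [-3.142, 0.0, -2.939]
contact_force: [-0.7, -0.3, 0.7]
opening: 0.999
grasp_force: 0.3
```

play_rows(dp=[[-0.12,0,0],[-0.24,0,0],[-0.36,0,0],[-0.46,0,0],[-0.56,0,0]], rot=[[0,0,0],[0,0,0],[0,0,0],[0,0,0],[0,0,0]])

```text
clock: 3.83
eef_pos: [504.1, 115.9, 46.5]
tcp_rot: [3.142, 0.0, -2.939]
contact_force: [0.3, -0.6, 0.0]
opening: 0.997
grasp_force: 0.0
```

```bash
python3 -c "
from h import *
go(480,112,46,np.pi+.2)
g=grab('scene')
d=cv2.resize(g['color'][150:310,280:480],None,fx=3,fy=3)
cv2.imwrite('pics/g.png',d[:,:,::-1])"
```

```text
t 3.83 dp [0.61, 0.03, 0.01] rot [0.0, 0.0, 0.03] F [ 0.3 -0.6  0. ]
```

View pics/g.png

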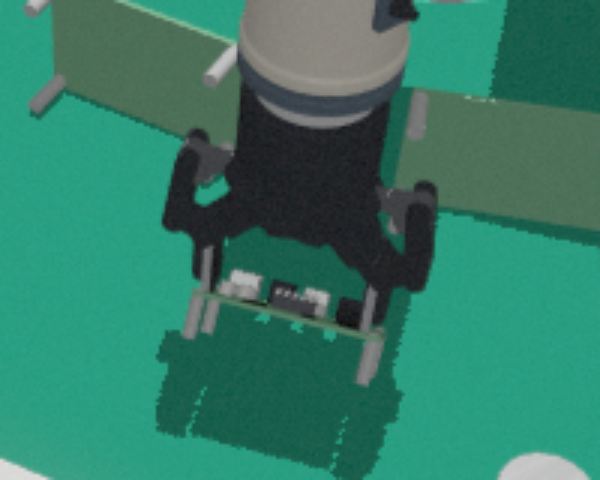

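The board is tipped well over, edge-on to the camera along crop (200,290)-(380,335), and the force is near zero. It may be falling already, so I continue a little.

play_rows(dp=[[-0.1,0,0],[-0.2,0,0],[-0.3,0,0],[-0.3,0,0],[-0.3,0,0]], rot=[[0,0,0],[0,0,0],[0,0,0],[0,0,0],[0,0,0]])

```text
clock: 4.3
eef_pos: [515.5, 118.2, 46.5]
tcp_rot: [3.142, 0.0, -2.939]
contact_force: [0.1, -0.8, -0.0]
opening: 0.997
grasp_force: 0.0
```

play_rows(dp=[[0,0,-0.9],[0.4,0,-1.8],[1.4,0,-1.8],[2.4,0,-1.8],[2.4,0,-1.8]], rot=[[0,0,0],[0,0,0],[0,0,0],[0,0,0],[0,0,0]])

```text
clock: 4.72
eef_pos: [412.2, 96.8, 117.3]
tcp_rot: [-3.141, -0.009, -2.939]
contact_force: [-0.3, 0.6, -0.7]
opening: 0.997
grasp_force: 0.0
```

```bash
python3 -c "
from h import *
s=telemetry.sense();print(s['eef_pos'],s['tcp_rot'])
f=grab('top');g=grab('scene')
a=cv2.resize(f['color'][170:330,150:410],None,fx=2.5,fy=2.5)
b=cv2.resize(g['color'][180:340,300:460],None,fx=2.5,fy=2.5) if 0 else None
d=cv2.resize(g['color'][200:360,280:480],None,fx=4,fy=4,interpolation=cv2.INTER_CUBIC)[:600]
cv2.imwrite('pics/i.png',d[:,:,::-1])"
```

```text
[412.24634757  96.8362546  117.2781804 ] [-3.14141924 -0.00893187 -2.9385115 ]
```

View pics/i.png

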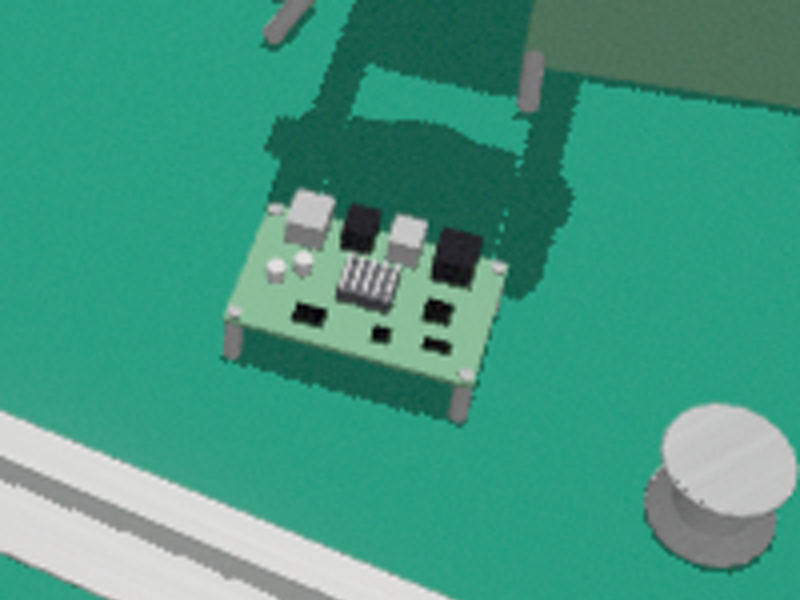

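The board stands on its legs, component side up. Its plate corners in the crop are (505,265), (270,207), (228,317) and (472,380), with the spool at (725,460) well clear.

```bash
python3 -c "
from h import *
g=grab('scene')
Q=lambda u,v,z:onz(g,280+u/4,200+v/4,z)[:2]
c=[Q(507,263,28),Q(271,206,28),Q(228,318,28),Q(472,382,28)]
print(np.round(c),np.mean(c,0)); print([np.linalg.norm(c[i]-c[i-1]).round() for i in range(4)])
e=c[0]+c[3]-c[1]-c[2];print('yaw',np.arctan2(-e[0],e[1]))
print('leg',Q(234,358,0),Q(460,420,0))
go(445,114,110,np.pi+.077)"
```

```text
[[482. 170.]
 [506.  65.]
 [572.  79.]
 [549. 184.]] [527.10662411 124.28401499]
[np.float64(69.0), np.float64(108.0), np.float64(68.0), np.float64(107.0)]
yaw 0.22055405855066817
leg [570.34168914  82.47289506] [549.43888336 181.90773339]
t 4.87 dp [-0.65, 0.25, 0.22] rot [0.0, 0.01, 1.2] F [ 0.2  0.3 -0.1]
```

play_rows(dp=[[-0.3,0.25,0.2],[-0.6,0.25,1.0],[-0.6,0.25,2.0],[-0.65,0.25,2.82],[-0.65,0.25,2.82]], rot=[[0,0,0.4],[0,0,0.8],[0,0,1.2],[0,0,1.2],[0,0,1.2]], fingers=0.85)

```text
clock: 5.28
eef_pos: [442.7, 113.4, 0.4]
tcp_rot: [-3.14, -0.008, -3.064]
contact_force: [-1.1, -0.1, -0.2]
opening: 0.852
grasp_force: 0.0
```

```bash
python3 -c "
from h import *
s=telemetry.sense();print(s['eef_pos'],s['tcp_rot'],s['opening'])
go(568,123,5,np.pi+.077)"
```

```text
[442.74267367 113.35411548   0.44776757] [-3.14024467 -0.00778441 -3.06423341] 0.8520760389003078
t 5.28 dp [-3.14, -0.0, -0.14] rot [-0.01, -0.07, 0.0] F [-1.1 -0.1 -0.2]
```

play_rows(dp=[[-0.2,0,-0.14],[-0.4,0,-0.14],[-0.6,0,-0.14],[-0.75,0,-0.14],[-0.9,0,-0.14]], rot=[[0,0,0],[0,0,0],[0,0,0],[0,0,0],[0,0,0]])

```text
clock: 5.7
eef_pos: [482.5, 116.9, 13.1]
tcp_rot: [3.141, 0.003, -3.064]
contact_force: [-3.3, 0.7, 1.3]
opening: 0.85
grasp_force: 1.1
```

play_rows(dp=[[-0.12,0,0],[-0.24,0,0],[-0.36,0,0],[-0.48,0,0],[-0.6,0,0]], rot=[[0,0,0],[0,0,0],[0,0,0],[0,0,0],[0,0,0]])

```text
clock: 6.12
eef_pos: [504.6, 118.4, 11.2]
tcp_rot: [-3.141, -0.001, -3.064]
contact_force: [-2.4, 0.1, 2.4]
opening: 0.848
grasp_force: 1.5
```

play_rows(dp=[[-0.12,0,0],[-0.24,0,0],[-0.36,0,0],[-0.48,0,0],[-0.6,0,0]], rot=[[0,0,0],[0,0,0],[0,0,0],[0,0,0],[0,0,0]])

```text
clock: 6.53
eef_pos: [529.2, 120.4, 11.2]
tcp_rot: [3.142, 0.0, -3.064]
contact_force: [-1.3, 0.3, -0.8]
opening: 0.846
grasp_force: 0.6
```

```bash
python3 -c "
from h import *
s=telemetry.sense();print(s['eef_pos'],s['tcp_rot'],s['opening'])
go(568,123,5,np.pi+.077)
g=grab('scene')
d=cv2.resize(g['color'][200:350,280:480],None,fx=4,fy=4,interpolation=cv2.INTER_CUBIC)
cv2.imwrite('pics/j.png',d[:,:,::-1])"
```

```text
[529.24430216 120.4375822   11.23463509] [ 3.14155087e+00  4.16104972e-04 -3.06422329e+00] 0.8458913977666491
t 6.53 dp [-0.97, -0.01, 0.16] rot [0.0, 0.0, 0.0] F [-1.3  0.3 -0.8]
```

View pics/j.png

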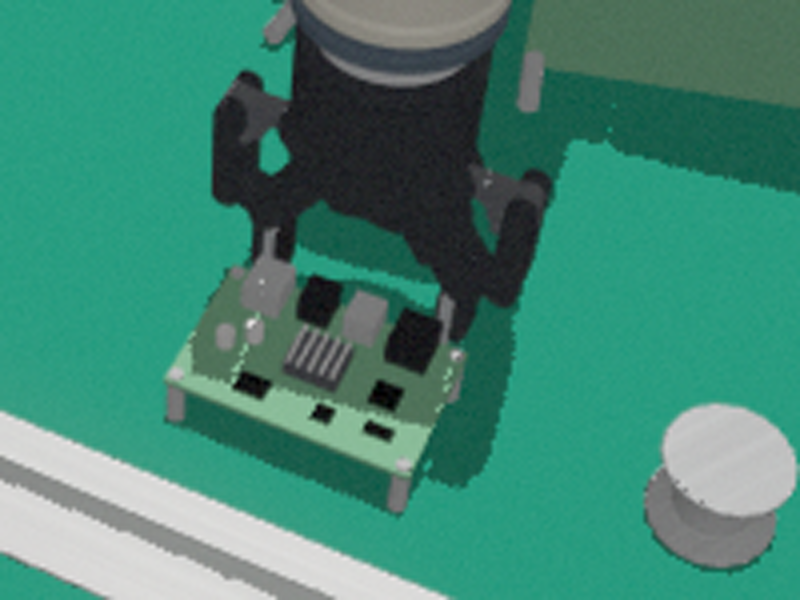

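The board has squared up with the rail, its front edge along crop (165,377)-(412,472), with a gap still left. I push on.

play_rows(dp=[[-0.12,0,0],[-0.24,0,0],[-0.36,0,0],[-0.48,0,0],[-0.6,0,0]], rot=[[0,0,0],[0,0,0],[0,0,0],[0,0,0],[0,0,0]])

```text
clock: 7.0
eef_pos: [553.1, 122.3, 11.3]
tcp_rot: [3.142, 0.0, -3.064]
contact_force: [-0.8, -0.1, -0.1]
opening: 0.85
grasp_force: 0.7
```

play_rows(dp=[[-0.06,0,0],[-0.12,0,0],[-0.18,0,0],[-0.22,0,0],[-0.26,0,0]], rot=[[0,0,0],[0,0,0],[0,0,0],[0,0,0],[0,0,0]])

```text
clock: 7.42
eef_pos: [563.0, 123.0, 11.3]
tcp_rot: [-3.142, 0.0, -3.064]
contact_force: [-1.5, 0.3, 0.8]
opening: 0.854
grasp_force: 1.0
```

play_rows(dp=[[-0.04,0,0],[-0.08,0,0],[-0.12,0,0],[-0.16,0,0],[-0.16,0,0]], rot=[[0,0,0],[0,0,0],[0,0,0],[0,0,0],[0,0,0]])

```text
clock: 7.83
eef_pos: [568.1, 123.4, 11.1]
tcp_rot: [-3.141, -0.003, -3.064]
contact_force: [-6.3, 0.4, 3.7]
opening: 0.848
grasp_force: 3.0
```

```bash
python3 -c "
from h import *
g=grab('scene');f=grab('top')
d=cv2.resize(g['color'][220:370,260:460],None,fx=4,fy=4,interpolation=cv2.INTER_CUBIC)
cv2.imwrite('pics/k.png',d[:,:,::-1])"
```

```text
(no output)
```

View pics/k.png

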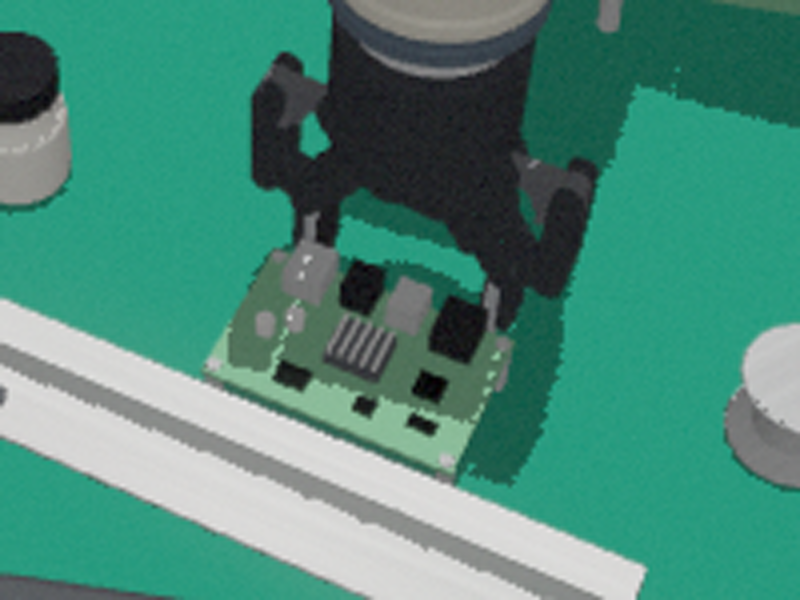

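The front edge sits at the rail, crop (205,365)-(455,475), and the force has risen to 6 N. I press slightly more so both legs seat, then back off.

play_rows(dp=[[-0.03,0,0],[-0.06,0,0],[-0.08,0,0],[-0.1,0,0],[-0.1,0,0]], rot=[[0,0,0],[0,0,0],[0,0,0],[0,0,0],[0,0,0]])

```text
clock: 8.35
eef_pos: [568.1, 123.3, 10.8]
tcp_rot: [-3.141, -0.01, -3.064]
contact_force: [-18.1, -0.1, 14.5]
opening: 0.85
grasp_force: 9.5
```

play_rows(dp=[[0.08,0,0],[0.2,0,0],[0.5,0,0],[1.0,0,0],[1.5,0,0]], rot=[[0,0,0],[0,0,0],[0,0,0],[0,0,0],[0,0,0]])

```text
clock: 8.77
eef_pos: [514.0, 119.3, 11.5]
tcp_rot: [3.141, 0.003, -3.064]
contact_force: [-0.3, 0.1, 0.6]
opening: 0.849
grasp_force: 0.0
```

play_rows(dp=[[0.3,0,-0.5],[0.5,0,-1.5],[0.5,0,-2.5],[0.5,0,-3.0],[0.5,0,-3.0]], rot=[[0,0,0],[0,0,0],[0,0,0],[0,0,0],[0,0,0]])

```text
clock: 9.18
eef_pos: [497.1, 118.5, 136.3]
tcp_rot: [3.14, 0.01, -3.064]
contact_force: [1.3, 0.1, 1.2]
opening: 0.852
grasp_force: 0.0
```

```bash
python3 -c "
from h import *
print(telemetry.sense()['eef_pos'])
g=grab('scene');f=grab('top')
d=cv2.resize(g['color'][265:355,300:400],None,fx=6,fy=6,interpolation=cv2.INTER_CUBIC)
cv2.imwrite('pics/l.png',d[:,:,::-1])"
```

```text
[497.14150907 118.5088157  136.3241116 ]
```

View pics/l.png

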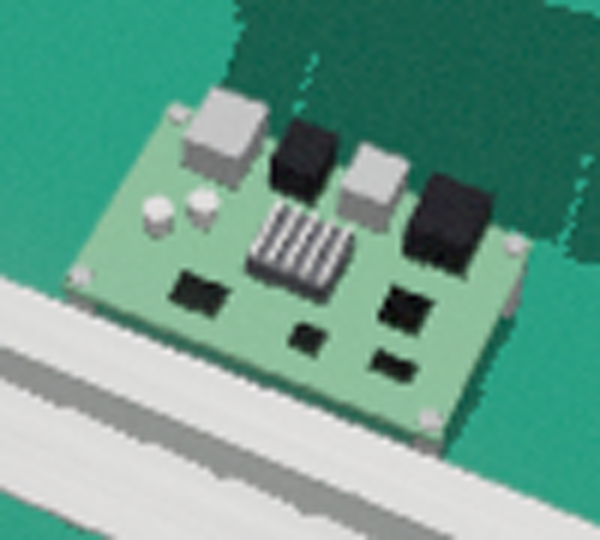

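The board lies flat and parallel to the rail, front corners at crop (62,290) and (440,438), with the fingers away. I'll check the gap numerically and hand in if it fits.

```bash
python3 -c "
from h import *
g=grab('scene')
A=np.array([637.6,263.2]);B=np.array([660.3,-36.]);y=(A-B)/300;n=np.array([y[1],-y[0]]);m=(A+B)/2
ok=True
for u,v in [(62,288),(440,438)]:
    p=onz(g,300+u/6,265+v/6,28)[:2]; print(p,(p-m)@n,(p-m)@y); ok&=abs((p-m)@n)<6
print(ok, r.sign_off() if ok else '')"
```

```text
[654.31049474  75.86738315] 2.4910987463514527 -38.03760731033278
[643.71824071 184.52315939] 0.14871113264351088 71.12990075484583
the job is handed in; nothing more can be done
True None
```

The job is handed in: the board was tipped onto its four legs and pushed square against the rail. My final image check put both front corners within about 2.5 mm of the rail face, with the board's middle about 17 mm off the rail's centre and the fingers clear. I haven't seen the judge's verdict.

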